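# Sort the pebbles with the wire scoop

## Task

Take the wire scoop by its wooden handle, scoop the two large pebbles out of the white tub so that the small ones drop back through the wires, and tip the large ones gently, from low down, into the terracotta dish. All the small pebbles must stay in the tub; do not touch any pebble with the gripper and do not disturb the glue bottle or the jar. Finally stand the scoop flat on its wooden board again and let go of it.

Things in the scene. Friction and masses are not known exactly. Their poses are not given: they have to be found in the camera images.
- scoop_grip (a point): centre of the scoop's wooden handle: 90 mm long, 24 x 18 mm in section (18 mm along the scoop's y: grip across it). Axes are the scoop's: x towards its open nose, z up when it stands flat. The handle leans back from the nose, 30 degrees from vertical, along (-0.5, 0, 0.866) in these axes, so grip it with the tool tilted likewise. Scoop: loose, 0.25 kg
- scoop_head (a point): underside centre of the scoop's wire basket, same axes; the handle centre lies at (-0.090, 0, 0.103) m from it. Basket 105 mm long (x), 140 mm wide (y); floor of six 5 mm rods along x with 22 mm slots between, rod ends free at the nose (x = +0.0525); wire walls 36 mm high at the back (x = -0.05) and both sides; nose and top open
- tub: white open plastic tub, fixed; origin under its centre; inside 260 mm (its x) by 168 mm (its y), floor 5 mm above the origin, rim 55 mm above it, walls 5 mm. The pebbles lie in its +x half; the rest (x below +0.01) is empty at the start: room to lower the basket, nose towards +x. Its x axis points roughly to the robot's left (+y)
- dish_in (a point): centre of the inner floor of the round terracotta dish, fixed; inside 158 mm across at the floor (6 mm above the table), 180 mm at the rim, which is 42 mm above the table
- board: flat wooden board on which the scoop stands at the start, fixed; 150 x 150 x 12 mm, origin under its centre, top at 12 mm
- big1_c (a point): large flat round grey pebble, 50 mm across, 28 mm thick, smooth, with a rounded rim: pushed against the tub's end wall it slides up onto 5 mm rods; the point is its centre, z axis through its thickness. Lies in the tub at the start. Mass about 0.06 to 0.12 kg
- big2_c (a point): large flat round grey pebble, 50 mm across, 28 mm thick, smooth, with a rounded rim: pushed against the tub's end wall it slides up onto 5 mm rods; the point is its centre, z axis through its thickness. Lies in the tub at the start. Mass about 0.06 to 0.12 kg
- small1_c (a point): small grey pebble (undersized), oval, 18 x 14 x 14 mm; the point is its centre. In the tub at the start
- small2_c (a point): small grey pebble (undersized), oval, 18 x 14 x 14 mm; the point is its centre. In the tub at the start
- small3_c (a point): small grey pebble (undersized), oval, 18 x 14 x 14 mm; the point is its centre. In the tub at the start
- small4_c (a point): small grey pebble (undersized), oval, 18 x 14 x 14 mm; the point is its centre. In the tub at the start
- glue: white glue bottle standing near the board's far side, 56 mm across, 170 mm tall; bystander, origin under its foot
- jar: glass jar, 60 mm across, 80 mm tall; bystander, origin under its foot

How it is judged:
On the way, in this order (a step that is already met when the one before it is completed fails the run):
1. a large pebble lies in the scoop, lifted clear of the tub (((x of big1_c in the frame of scoop_head between -0.06 and 0.06 m and y of big1_c in the frame of scoop_head between -0.075 and 0.075 m and z of big1_c in the frame of scoop_head between 0 and 0.06 m and height (world z) of big1_c above 0.08 m) or (x of big2_c in the frame of scoop_head between -0.06 and 0.06 m and y of big2_c in the frame of scoop_head between -0.075 and 0.075 m and z of big2_c in the frame of scoop_head between 0 and 0.06 m and height (world z) of big2_c above 0.08 m))), for 0.2 s.
2. both large pebbles lie in the dish (horizontal distance between each of big1_c, big2_c and dish_in below 0.085 m and height (world z) of each of big1_c, big2_c below 0.07 m), for 0.2 s.
At the end, for the whole second after the job is handed in: both large pebbles are in the dish (centre within 85 mm of its centre, below 70 mm) and at rest, all four small ones are inside the tub below its rim, and the scoop stands flat (within 0.1 rad) and at rest on its board, basket centre within 55 mm of the board's centre, released (all of step 2 and x of small1_c in the frame of tub between -0.135 and 0.135 m and y of small1_c in the frame of tub between -0.089 and 0.089 m and height (world z) of each of small1_c, small2_c, small3_c, small4_c below 0.055 m and x of small2_c in the frame of tub between -0.135 and 0.135 m and y of small2_c in the frame of tub between -0.089 and 0.089 m and x of small3_c in the frame of tub between -0.135 and 0.135 m and y of small3_c in the frame of tub between -0.089 and 0.089 m and x of small4_c in the frame of tub between -0.135 and 0.135 m and y of small4_c in the frame of tub between -0.089 and 0.089 m and horizontal distance between scoop_head and board below 0.055 m and angle between scoop_head's own z axis and vertical below 0.1 rad and height (world z) of scoop_head between 0.007 and 0.02 m and linear speed of each of big1, big2, scoop below 0.03 m/s); the robot touches nothing.
It fails at once if a pebble is touched with the gripper's fingers (contact force between the fingers and big1 above 0.5 N or contact force between the fingers and big2 above 0.5 N or contact force between the fingers and small1 above 0.5 N or contact force between the fingers and small2 above 0.5 N or contact force between the fingers and small3 above 0.5 N or contact force between the fingers and small4 above 0.5 N).
It fails at once if a large pebble is dropped or flung (faster than 1.8 m/s) (linear speed of any of big1, big2 above 1.8 m/s).
It fails at once if the glue bottle or the jar is moved more than 40 mm (distance of any of glue, jar from where it was at the start of the episode above 0.04 m).
It also fails if it takes over 64 s, if anything falls off the work surface, if the arm or the gripper's body presses on something with over 40 N, if the wrist force passes 120 N, or if a joint passes its speed limit or range.

## Robot

A 6-joint arm with a two-finger parallel gripper is mounted at the origin on the work surface. World frame = base frame: x ahead of the robot, y to its left, z up, the work surface at z = 0. Lengths are in m, angles in rad, forces in N, time in s.
With the tool pointing down it reaches from about 0.3 to 0.875 m from the base axis. Payload 4.2 kg.
Tool frame: the origin (TCP) lies between the finger pads; the fingertips stand 17 mm ahead of it and the grasp point (between the pads) lies 2 mm behind it; z points along the fingers, y is the direction in which the jaws open and shut (so a half turn about z gives the same grasp; the last joint's range is limited). The gripper opens to 85 mm and grips with 20 to 120 N. Pads are 22 mm wide; open, the fingers measure 114 mm over their backs; the gripper's body (76 mm by 85 mm) begins 54 mm behind the grasp point. The pads swing forward as they close: fully open they stand 13 mm farther back than shut.
Start: joints at [1.137, 0.32, 1.565, -0, 1.257, -0.02], TCP at [0.231, 0.526, 0.248] pointing down, gripper open.
Joint ranges: [-3.11, 3.11], [-0.84, 2.01], [0.21, 2.61], [-1.34, 4.49], [0.05, 2.63], [-2.56, 2.56]. Speed limits (rad/s): [2.57, 2.57, 3.14, 3.14, 3.14, 3.14].

## Interface

Orientations are given as a unit quaternion [x, y, z, w].
In Python, from workcell import readout, eyes, job gives the robot as it stands.
- The arm moves only by the tool apply_moves, never from a script. Its argument "moves" is a list of rows, each a list of 3 entries, a list of its own where there are three numbers: the finger opening in cm, from 0 to 8.54, then the shift along the tool's x, y, z in cm, then the turn about the tool's z in rad. In form: [[claw, [tx, ty, tz], spin], ...]. A call has 1 to 20 rows; each row shifts and turns the commanded pose from where the row before left it, along the tool's axes as they then stand; what a row does not reach is not made up. A row lasts 1/10 s, in which the tool goes at most 50 mm and 8.59 degrees, less where a joint would pass 70% of its speed; a pose out of reach is approached as far as the arm can. A call with a gripper value outside its range is refused whole. The fingers move at their own pace and stop on an object; "grip_force" is the grip in N (left out, the last holds). Time passes only in rows, so rows that do not move let the fingers close. It gives the time, the measured TCP pose, the force and the opening at its end, in the units of the state.
- readout.read_state(): the state, without advancing time (a new reading comes with each control period).
- eyes.capture(name): name is "side" or "top"; returns (picture, depth): 384x512x3 uint8, red, green, blue; 384x512 float32, m along the optical axis (not along the pixel's ray), 0 where there is no reading.
- eyes.camera_model(name): a dict with "intrinsics" (3x3 intrinsics, pixels), "dist_coeffs" ([k1, k2, p1, p2, k3] as OpenCV has them; the pictures are not rectified), "rvec" (rotation vector, rad) and "tvec" (3), from world to camera coordinates, as OpenCV has them. Camera axes: x right, y down, z forward; pixel columns grow to the right and rows downward; lengths in m; the calibration is good to about 2 mm. A picture is of the moment at which its call begins. camera_model takes no time and is no camera call.
- job.sign_off(): hands the job in, once; it reports no verdict.
The state is a dict: "time": time; "q": joint angles; "dq": joint speeds; "joint_efforts": joint torques, N m; "tool_pos": TCP position; "tool_rot": TCP orientation; "contact_force": force on the tool from outside, world axes, zero at the start; "wrist_torque": the same for the moment, N m; "width": opening from 0.0 (shut) to 1.0 (fully open).
Only numpy, scipy, OpenCV 4.12 (cv2) and the standard library are available. Lean on these libraries where they do the work, as an engineer would, in place of code of your own. Each camera call takes 0.05 s, during which the arm holds its last target. There are 200 camera calls.

## Working session

There is one attempt and no reset: what is moved stays moved. The work goes in short steps, Python scripts to look and compute and a tool call to move; the robot and the scene stay as the last step left them, time stands still between calls to the robot, and variables do not carry over. Pictures are saved under pics/ and viewed, about 8 in all and at most 12, crops included, and the job is handed in when it is done.

Besides the shell and the picture viewer there is one more tool, called after "Call:" as a command line: name --argument value ..., lists and objects as JSON in quotes. apply_moves: Moves the arm, as the interface text tells. Its arguments: {"type":"object","properties":{"moves":{"type":"array"},"grip_force":{"type":"number"}},"required":["moves"]}

```bash
mkdir -p pics; ls; cat > h.py <<'E'
import numpy as np, cv2
from workcell import readout, eyes, job
from scipy.spatial.transform import Rotation as R
def cam(n):
    m=eyes.camera_model(n); return np.array(m["intrinsics"],float),np.array(m["dist_coeffs"],float),cv2.Rodrigues(np.array(m["rvec"],float))[0],np.array(m["tvec"],float).ravel()
def rays(n,px):
    K,D,Rm,t=cam(n); u=cv2.undistortPoints(np.array(px,float).reshape(-1,1,2),K,D).reshape(-1,2)
    return -Rm.T@t,(np.c_[u,np.ones(len(u))])@Rm
def plane(n,px,z):
    o,d=rays(n,px); return o+d*((z-o[2])/d[:,2])[:,None]
def depthpts(n,dep):
    K,D,Rm,t=cam(n); h,w=dep.shape; vv,uu=np.mgrid[:h,:w]
    o,d=rays(n,np.c_[uu.ravel(),vv.ravel()]); return (o+d*dep.ravel()[:,None]).reshape(h,w,3)
E
python3 - <<'E'
from h import *
for n in("top","side"):
    p,d=eyes.capture(n); np.savez(f"{n}0.npz",p=p,d=d)
    cv2.imwrite(f"pics/{n}0.png",cv2.resize(p[:,:,::-1],(768,576)))
    K,D,Rm,t=cam(n); print(n,K,-Rm.T@t,Rm[2],D)
s=readout.read_state(); print(s)
E
```

```text
pics
top [[410.20759229   0.         262.99489961]
 [  0.         410.20759229 194.76866376]
 [  0.           0.           1.        ]] [0.43387462 0.05729619 1.15930338] [ 0.1435678  -0.02020197 -0.98943427] [-0.02988045  0.          0.          0.          0.        ]
side [[348.76696902   0.         249.47695222]
 [  0.         348.76696902 189.83415582]
 [  0.           0.           1.        ]] [0.45608105 0.79192159 0.58132459] [ 0.15275288 -0.81202593 -0.56327653] [0.02472613 0.         0.         0.         0.        ]
{'time': 0.1, 'q': array([ 1.13703123e+00,  3.20240873e-01,  1.56557222e+00,  2.14950669e-06,
        1.25740107e+00, -1.99848327e-02]), 'dq': array([ 1.56803579e-04, -1.54682564e-03, -2.56379616e-03,  1.58142766e-03,
        2.86253734e-04, -9.00331511e-05]), 'joint_efforts': array([ 6.69211545e-05, -4.16404223e+01, -2.34705037e+01, -4.31173851e-05,
        4.86208402e-03,  9.36135564e-06]), 'tool_pos': array([0.23101251, 0.5261103 , 0.24755301]), 'tool_rot': array([ 2.05417609e-01,  9.78674077e-01, -7.89747562e-04, -1.83361771e-04]), 'contact_force': array([ 0.44676154, -0.13607601, -0.10382125]), 'wrist_torque': array([ 0.00370519, -0.01659225, -0.01436715]), 'width': 1.0018109406261704}
```

View pics/top0.png

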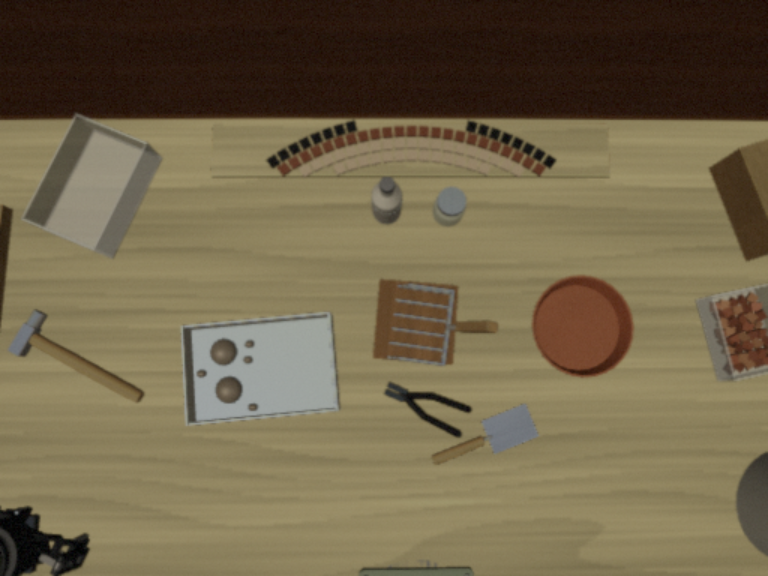

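View pics/side0.png

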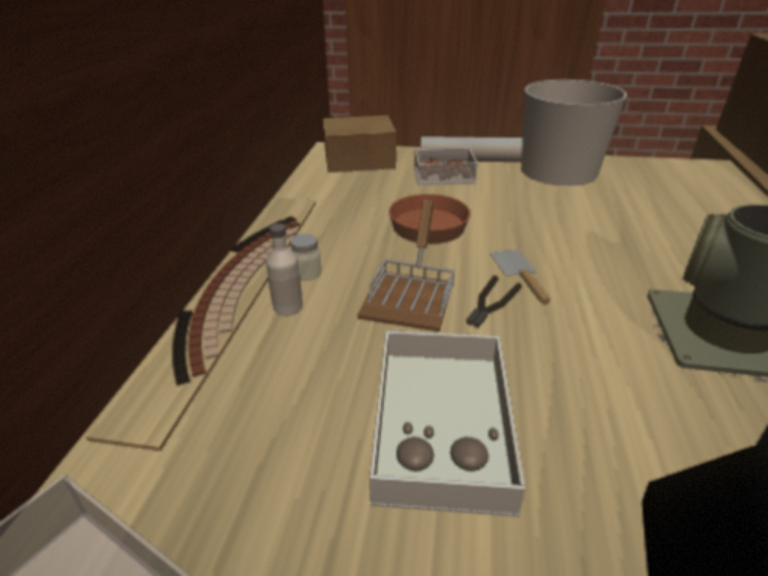

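Top view (display pixels, 1.5x): the tub spans (183,314)-(339,424), with the large pebbles at (224,352) and (229,390). The scoop stands on the board at (417,322) with its handle at (455–497,327), nose to the left (+y). The dish is at (582,326), the glue at (387,200) and the jar at (450,205).

```bash
python3 - <<'E'
from h import *
Z=np.load("top0.npz");p,d=Z["p"],Z["d"];P=depthpts("top",d)
hsv=cv2.cvtColor(p,cv2.COLOR_RGB2HSV)
def box(x0,y0,x1,y1):
    m=np.zeros(d.shape,bool); m[int(y0/1.5):int(y1/1.5),int(x0/1.5):int(x1/1.5)]=1; return m
# table check
print("table z",np.median(P[box(100,450,300,540)][:,2]))
# tub rim: high points
m=box(170,300,350,435)&(P[...,2]>.045)&(P[...,2]<.075)
r=cv2.minAreaRect(P[m][:,:2].astype(np.float32)); print("tub rim",r,cv2.boxPoints(r).tolist(),np.median(P[m][:,2]))
m=box(170,300,350,435)&(hsv[...,2]>130)&(hsv[...,1]<60)
c=max(cv2.findContours(m.astype(np.uint8),0,2)[0],key=cv2.contourArea)
print("tub px box @.055",cv2.boxPoints(cv2.minAreaRect(plane("top",c[:,0].astype(float),.055)[:,:2].astype(np.float32))).round(3).tolist())
# handle
m=box(440,300,510,350)&(P[...,2]>.06)
H=P[m]; print("handle n",m.sum(),H.min(0),H.max(0),H.mean(0))
c0,_,v=(H.mean(0),*np.linalg.svd(H-H.mean(0))[1:]);print("dir",v[0])
# board by colour
m=box(368,270,462,370)&(P[...,2]<.03)&(hsv[...,1]>95)
c=cv2.convexHull(np.argwhere(m)[:,::-1].astype(np.float32))
print("board",cv2.minAreaRect(plane("top",c[:,0],.012)[:,:2].astype(np.float32)),hsv[box(378,300,388,340)].mean(0),hsv[box(350,300,370,340)].mean(0))
# basket wires: grey
m=box(375,270,465,375)&(hsv[...,1]<70)
for lo,hi in((.03,.06),(.01,.03)):
    mm=m&(P[...,2]>lo)&(P[...,2]<hi); r=cv2.minAreaRect(P[mm][:,:2].astype(np.float32)); print("wires",lo,mm.sum(),r)
# dish
m=box(520,260,650,390)&(P[...,2]>.033)&(P[...,2]<.055)
print("dish rim",m.sum(),cv2.minEnclosingCircle(P[m][:,:2].astype(np.float32)))
m=(box(520,260,650,390)&(hsv[...,1]>140)).astype(np.uint8)
c=max(cv2.findContours(m,0,2)[0],key=cv2.contourArea)
print("dish px",cv2.fitEllipse(plane("top",c[:,0].astype(float),.042)[:,:2].astype(np.float32)))
# pebbles
m=(box(190,325,332,415)&((hsv[...,1]>60)|(hsv[...,2]<100))).astype(np.uint8)
for c in cv2.findContours(m,0,2)[0]:
    a=cv2.contourArea(c)
    if a<3: continue
    M=c[:,0].mean(0); print("peb",a,M*1.5,plane("top",[M],.018 if a>100 else .012)[0])
for n,b in(("glue",(365,170,405,225)),("jar",(430,180,470,225))):
    H=P[box(*b)&(P[...,2]>.04)];print(n,H.min(0),H.max(0))
E
```

```text
table z -0.0004948624922322953
tub rim ((0.46080392599105835, 0.2781626582145691), (0.1786433309316635, 0.2719338834285736), 5.222377777099609) [[0.35947710275650024, 0.4054349958896637], [0.3842289447784424, 0.13462993502616882], [0.5621307492256165, 0.1508903205394745], [0.5373789072036743, 0.42169538140296936]] 0.05389523463320023
tub px box @.055 [[0.3580000102519989, 0.4050000011920929], [0.382999986410141, 0.13600000739097595], [0.5609999895095825, 0.15199999511241913], [0.5370000004768372, 0.42100000381469727]]
handle n 239 [ 0.43387462 -0.13180038  0.06138505] [0.53786614 0.05729619 1.15930338] [ 0.52167703 -0.09165709  0.1645435 ]
dir [-0.08698367  0.1357975   0.98691078]
board ((0.545778751373291, -0.007976464927196503), (0.15964406728744507, 0.15237566828727722), 85.03483581542969) [ 14.89102564 142.73076923  97.38461538] [ 22.8964497   85.44378698 141.28698225]
wires 0.03 243 ((0.5382876396179199, -0.017421148717403412), (0.09646313637495041, 0.13952985405921936), 81.26370239257812)
wires 0.01 353 ((0.5375723838806152, -0.014362208545207977), (0.10918345302343369, 0.1377539038658142), 81.08753204345703)
dish rim 555 ((0.5331010818481445, -0.31096702814102173), 0.09637437015771866)
dish px ((0.5331176519393921, -0.3100639283657074), (0.1817050725221634, 0.18216197192668915), 122.72850036621094)
peb 12.0 [252.75 406.35] [0.3902524  0.29517304 0.012     ]
peb 216.0 [228.6  389.76] [0.42063893 0.33873238 0.018     ]
peb 12.0 [201.5625 372.75  ] [0.4518672  0.39095569 0.012     ]
peb 8.5 [248.4 359.4] [0.47593661 0.30520816 0.012     ]
peb 8.5 [249.9 342.6] [0.50698396 0.30320116 0.012     ]
peb 206.0 [224.59090909 348.81818182] [0.49538338 0.34828368 0.018     ]
peb 97.0 [191.14285714 365.03571429] [0.46611238 0.41070481 0.012     ]
glue [0.43387462 0.02291327 0.04039918] [0.78199864 0.07536925 1.15930338]
jar [ 0.43387462 -0.09566797  0.04059927] [0.78754174 0.05729619 1.15930338]
```

```bash
python3 - <<'E'
from h import *
Z=np.load("top0.npz");p,d=Z["p"],Z["d"];P=depthpts("top",d)
m=np.zeros(d.shape,bool); m[200:233,293:340]=1; m&=(P[...,2]>.075)&(P[...,2]<.2)
H=P[m]; print(len(H),H.min(0),H.max(0)); v=np.linalg.svd(H-H.mean(0))[2][0]; print(H.mean(0),v,np.degrees(np.arctan2(v[1],v[0])))
for z in(.09,.10,.115,.13,.14):
    q=H[abs(H[:,2]-z)<.006]; print(z,len(q),q[:,:2].mean(0) if len(q) else 0)
h=np.array([.5376,-.0144]);a=np.radians(81.2);u=np.array([np.cos(a),np.sin(a)]);print("grip from head",h-.09*u)
T=R.from_quat(readout.read_state()["tool_rot"]).as_matrix(); s=readout.read_state()["tool_pos"]
print(T.round(3)); print("to (.5235,-.1033,.20)",(T.T@(np.array([.5235,-.1033,.20])-s)).round(4)*100, "yaw",np.degrees(np.arctan2(T[1,0],T[0,0])))
E
```

```text
219 [ 0.51400589 -0.13180038  0.07533309] [ 0.53786614 -0.06914782  0.16040936]
[ 0.52481865 -0.09903117  0.12866706] [-0.07184291 -0.56413961  0.82254793] -97.2575245845521
0.09 23 [ 0.52841545 -0.07383184]
0.1 26 [ 0.52692825 -0.08054232]
0.115 22 [ 0.52633364 -0.08925165]
0.13 28 [ 0.52487931 -0.09687416]
0.14 26 [ 0.52385584 -0.10272626]
grip from head [ 0.52383127 -0.10334055]
[[-0.916  0.402 -0.001]
 [ 0.402  0.916 -0.001]
 [ 0.    -0.002 -1.   ]]
to (.5235,-.1033,.20) [-52.09 -45.86   4.83] yaw 156.29209741388834
```

Call:
apply_moves --moves '[[8.5, [-2, -1.8, 0], 0], [8.5, [-3.5, -3.1, 0], 0], [8.5, [-3.5, -3.1, 0], 0], [8.5, [-3.5, -3.1, 0], 0], [8.5, [-3.5, -3.1, 0], 0], [8.5, [-3.5, -3.1, 0], 0], [8.5, [-3.5, -3.1, 0], 0], [8.5, [-3.5, -3.1, 0], 0], [8.5, [-3.5, -3.1, 0], 0], [8.5, [-3.5, -3.1, 0], 0], [8.5, [-3.5, -3.1, 0], 0], [8.5, [-3.5, -3.1, 0], 0], [8.5, [-3.5, -3.1, 0], 0], [8.5, [-3.5, -3.1, 0], 0], [8.5, [-3.5, -3.1, 0], 0], [8.5, [-1, -0.7, 0], 0], [8.5, [0, 0, 0], 0]]'

```text
time: 1.8
tool_pos: [0.5231, -0.1042, 0.2475]
tool_rot: [0.207, 0.978, 0.0, -0.001]
contact_force: [-0.3, 1.3, 0.7]
width: 0.996
```

Call:
apply_moves --moves '[[8.5, [0, 0, 0], 0.144], [8.5, [0, 0, 0], 0.144], [8.5, [0, 0, 0], 0.144], [8.5, [0, 0, 0], 0.144], [8.5, [0, 0, 0], 0.144], [8.5, [0, 0, 0], 0.144], [8.5, [0, 0, 0], 0.144], [8.5, [0, 0, 0], 0.144], [8.5, [0, 0, 0], 0.144], [8.5, [0, 0, 0], 0]]'

```text
time: 2.8
tool_pos: [0.5219, -0.101, 0.2483]
tool_rot: [0.754, 0.657, -0.0, -0.001]
contact_force: [0.5, 0.2, 0.8]
width: 0.998
```

```bash
cat >> h.py <<'E'
def go(p=None,yaw=None):
    s=readout.read_state(); T=R.from_quat(s["tool_rot"]).as_matrix(); y=np.degrees(np.arctan2(T[1,0],T[0,0]))
    print("t",s["time"],"pos",s["tool_pos"].round(4),"yaw",y.round(2),"tilt",np.degrees(np.arccos(-T[2,2])).round(2),"F",s["contact_force"].round(1),"w",round(s["width"],3),"q",s["q"].round(2))
    if p is not None: print("shift cm",(T.T@(np.array(p)-s["tool_pos"])*100).round(2))
    if yaw is not None: print("spin",np.radians(y-yaw).round(3))
E
python3 -c "
from h import *
go([.5238,-.1045,.115],82)"
```

```text
t 2.8 pos [ 0.5219 -0.101   0.2483] yaw 82.16 tilt 0.07 F [0.5 0.2 0.8] w 0.998 q [-0.21  0.25  1.66  0.    1.23 -0.08]
shift cm [-0.33  0.25 13.33]
spin 0.003
```

Call:
apply_moves --moves '[[8.5, [-0.3, 0.2, 2], 0], [8.5, [0, 0, 3], 0], [8.5, [0, 0, 3], 0], [8.5, [0, 0, 3], 0], [8.5, [0, 0, 1.5], 0], [8.5, [0, 0, 0.8], 0], [8.5, [0, 0, 0], 0], [4, [0, 0, 0], 0], [3, [0, 0, 0], 0], [2.5, [0, 0, 0], 0], [2.5, [0, 0, 0], 0], [2.5, [0, 0, 0], 0]]' --grip_force 30

```text
time: 4.0
tool_pos: [0.5244, -0.1062, 0.1156]
tool_rot: [0.754, 0.656, 0.0, 0.0]
contact_force: [0.3, 0.2, -0.6]
width: 0.291
```

```bash
python3 - <<'E'
from h import *
go([.5238,-.1045,.115],82)
p,d=eyes.capture("side"); cv2.imwrite("pics/s1.png",cv2.resize(p[120:260,200:340,::-1],None,fx=4,fy=4))
E
```

```text
t 4.0 pos [ 0.5244 -0.1062  0.1156] yaw 82.04 tilt 0.04 F [ 0.3  0.2 -0.6] w 0.291 q [-0.22  0.38  1.84  0.    0.92 -0.08]
shift cm [ 0.15 -0.09  0.06]
spin 0.001
```

View pics/s1.png

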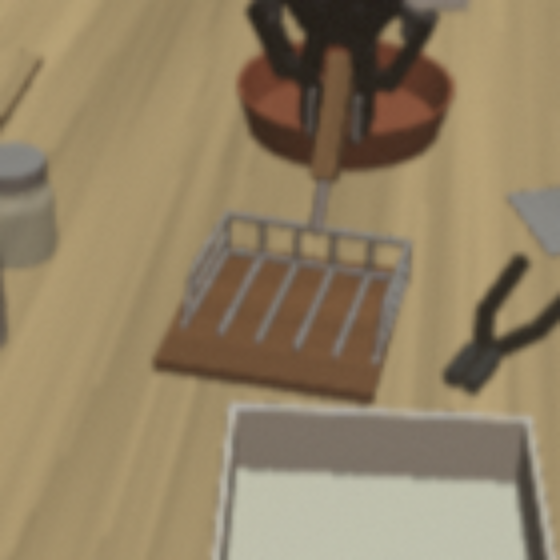

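The handle at (330,110) stands between the open fingers, with the basket on the board. I'll close firmly and lift.

Call:
apply_moves --moves '[[1.5, [0, 0, 0], 0], [1, [0, 0, 0], 0], [1, [0, 0, 0], 0], [1, [0, 0, 0], 0], [1, [0, 0, -1], 0], [1, [0, 0, -2], 0], [1, [0, 0, -3], 0], [1, [0, 0, -3], 0], [1, [0, 0, -2], 0], [1, [0, 0, 0], 0], [1, [0, 0, 0], 0]]' --grip_force 110

```text
time: 5.15
tool_pos: [0.5237, -0.106, 0.2247]
tool_rot: [0.754, 0.656, -0.0, -0.0]
contact_force: [0.1, 0.0, -3.5]
width: 0.192
```

```bash
python3 - <<'E'
from h import *
go()
p,d=eyes.capture("top"); P=depthpts("top",d);hsv=cv2.cvtColor(p,cv2.COLOR_RGB2HSV)
m=np.zeros(d.shape,bool); m[175:255,240:325]=1; m&=(P[...,2]>.09)&(P[...,2]<.2)&(hsv[...,1]<80)
W=P[m]; print(len(W)); s=readout.read_state();T=R.from_quat(s["tool_rot"]).as_matrix()
L=(W-s["tool_pos"])@T; L=L[(L[:,0]>.03)]   # tool x fwd, y, z down
print(L.min(0),L.max(0))
lo=L[L[:,2]>np.percentile(L[:,2],40)]
for a in np.arange(.04,.15,.02):
    q=L[(L[:,0]>=a)&(L[:,0]<a+.02)]; print(a.round(2),len(q),q[:,2].max(initial=0).round(4),np.percentile(q[:,2],[20,50,80]).round(4) if len(q) else 0,q[:,1].min(initial=9).round(3),q[:,1].max(initial=-9).round(3))
cv2.imwrite("pics/t1.png",cv2.resize(p[150:290,220:380,::-1],None,fx=4,fy=4))
p,d=eyes.capture("side"); cv2.imwrite("pics/s2.png",cv2.resize(p[90:250,200:360,::-1],None,fx=4,fy=4))
E
```

```text
t 5.15 pos [ 0.5237 -0.106   0.2247] yaw 82.04 tilt 0.07 F [ 0.1  0.  -3.5] w 0.192 q [-0.22  0.27  1.69 -0.    1.18 -0.08]
732
[ 0.03662463 -0.06889138  0.03076156] [0.14767632 0.07131755 0.10343452]
0.04 250 0.1034 [0.0658 0.068  0.0981] -0.069 0.071
0.06 115 0.1025 [0.0688 0.0972 0.0996] -0.069 0.071
0.08 111 0.1034 [0.0688 0.0968 0.0999] -0.069 0.071
0.1 113 0.1031 [0.0682 0.0974 0.1   ] -0.069 0.071
0.12 103 0.1032 [0.0791 0.0973 0.0997] -0.068 0.071
0.14 31 0.1032 [0.0968 0.0987 0.1004] -0.067 0.07
```

View pics/s2.png

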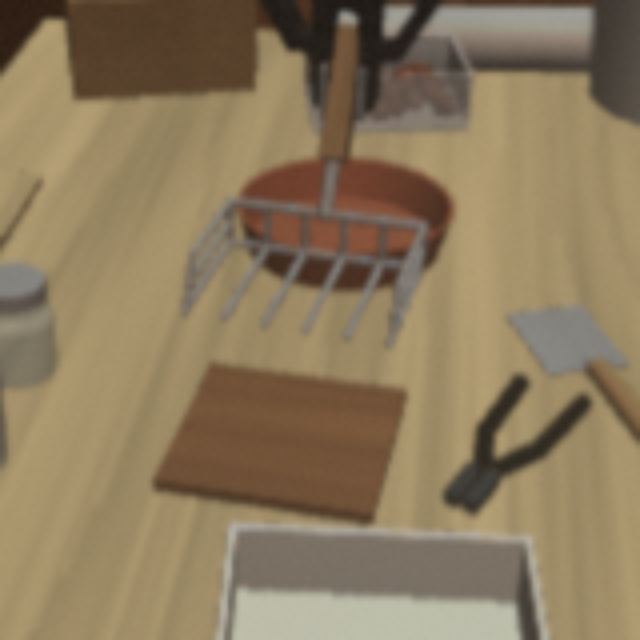

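The scoop hangs level in the grip (basket at (310,270), board empty below). Next I position it above the tub's empty half.

```bash
cat >> h.py <<'E'
C=np.array([.4602,.278]);A=np.radians(95.2);TX=np.array([np.cos(A),np.sin(A)]);TY=np.array([-np.sin(A),np.cos(A)])
def tubtcp(nose,b,z): # tcp world for basket nose at tub x, centre at tub y=b, underside z
    return np.r_[C+TX*(nose-.147)+TY*(b+.001),z+.1035]
E
python3 -c "
from h import *
print(tubtcp(.003,.009,.121));go(tubtcp(.003,.009,.121),95.2)"
```

```text
[0.46329225 0.13368632 0.2245    ]
t 5.25 pos [ 0.5232 -0.1059  0.2236] yaw 82.04 tilt 0.21 F [-0.1 -0.6 -2.9] w 0.198 q [-0.22  0.27  1.7  -0.    1.18 -0.08]
shift cm [22.9  -9.25 -0.05]
spin -0.23
```

Call:
apply_moves --moves '[[1, [1, -0.4, 0], 0], [1, [2, -0.8, 0], 0], [1, [3, -1.2, 0], 0], [1, [3, -1.2, 0], 0], [1, [3, -1.2, 0], 0], [1, [3, -1.2, 0], 0], [1, [3, -1.2, 0], 0], [1, [2.5, -1, 0], 0], [1, [1.6, -0.7, 0], 0], [1, [0.8, -0.3, 0], 0], [1, [0, 0, 0], -0.06], [1, [0, 0, 0], -0.06], [1, [0, 0, 0], -0.06], [1, [0, 0, 0], -0.05], [1, [0, 0, 0], 0], [1, [0, 0, 0], 0]]'

```text
time: 6.85
tool_pos: [0.4647, 0.1332, 0.2249]
tool_rot: [0.675, 0.738, -0.0, -0.0]
contact_force: [-0.6, -0.4, -2.6]
width: 0.195
```

```bash
python3 - <<'E'
from h import *
go(tubtcp(.003,.009,.01),95.2)
p,d=eyes.capture("top"); cv2.imwrite("pics/t2.png",cv2.resize(p[195:295,110:260,::-1],None,fx=5,fy=5))
E
```

```text
t 6.85 pos [0.4647 0.1332 0.2249] yaw 95.14 tilt 0.04 F [-0.6 -0.4 -2.6] w 0.195 q [ 0.26  0.19  1.8  -0.    1.15  0.17]
shift cm [ 0.06 -0.13 11.14]
spin -0.001
```

View pics/t2.png

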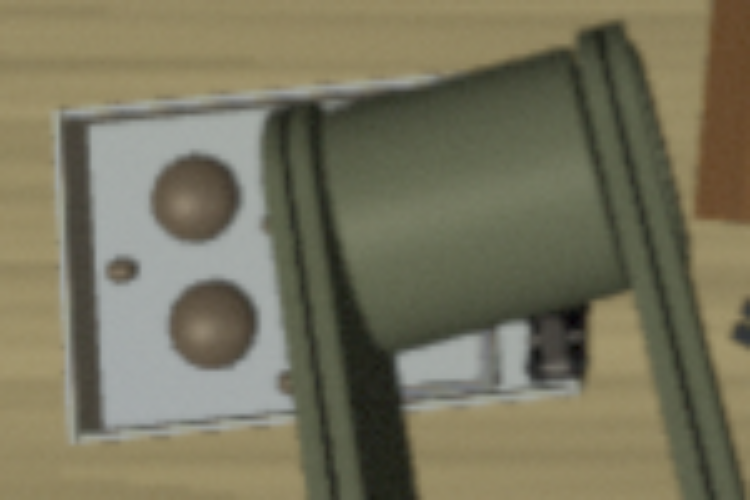

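The arm hides the basket in the top view; the large pebbles at (197,197) and (213,323) are unmoved. I'll lower the basket and check from the side.

Call:
apply_moves --moves '[[1, [0, -0.1, 1], 0], [1, [0, 0, 2], 0], [1, [0, 0, 2.5], 0], [1, [0, 0, 2.5], 0], [1, [0, 0, 2], 0], [1, [0, 0, 1.1], 0], [1, [0, 0, 0], 0], [1, [0, 0, 0.2], 0], [1, [0, 0, 0.2], 0], [1, [0, 0, 0], 0]]'

```text
time: 7.9
tool_pos: [0.4643, 0.1335, 0.1109]
tool_rot: [0.674, 0.739, 0.001, 0.0]
contact_force: [0.8, 0.7, -2.7]
width: 0.195
```

```bash
python3 - <<'E'
from h import *
go(tubtcp(.003,.009,.005),95.2)
p,d=eyes.capture("side"); cv2.imwrite("pics/s3.png",cv2.resize(p[200:350,240:360,::-1],None,fx=4,fy=4))
E
```

```text
t 7.9 pos [0.4643 0.1335 0.1109] yaw 95.21 tilt 0.08 F [ 0.8  0.7 -2.7] w 0.195 q [0.26 0.31 1.97 0.   0.86 0.16]
shift cm [ 0.03 -0.1   0.24]
spin 0.0
```

View pics/s3.png

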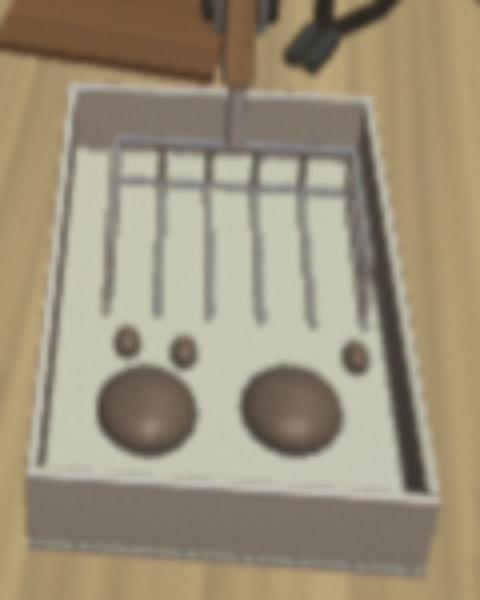

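Side view: the rod tips are at row 315, and the small pebbles at (127,342) and (183,352) face slots. The one at (355,357) is close to the outer rod, so I'll shift 2 mm, touch down and advance.

Call:
apply_moves --moves '[[1, [0, -0.25, 0.1], 0], [1, [0, 0, 0.1], 0], [1, [0, 0, 0.05], 0], [1, [0.3, 0, 0], 0], [1, [0.6, 0, 0], 0], [1, [0.8, 0, 0], 0], [1, [0.8, 0, 0], 0], [1, [0.8, 0, 0], 0], [1, [0.6, 0, 0], 0], [1, [0.3, 0, 0], 0], [1, [0, 0, 0], 0]]'

```text
time: 9.05
tool_pos: [0.4584, 0.1758, 0.1086]
tool_rot: [0.674, 0.739, 0.001, 0.0]
contact_force: [1.2, -1.4, 4.7]
width: 0.201
```

```bash
python3 - <<'E'
from h import *
go(tubtcp(.12,.005,.005),95.2)
p,d=eyes.capture("side"); cv2.imwrite("pics/s4.png",cv2.resize(p[200:350,240:360,::-1],None,fx=4,fy=4))
E
```

```text
t 9.05 pos [0.4584 0.1758 0.1086] yaw 95.26 tilt 0.13 F [ 1.2 -1.4  4.7] w 0.201 q [0.34 0.33 1.95 0.   0.86 0.25]
shift cm [7.46 0.52 0.01]
spin 0.001
```

View pics/s4.png

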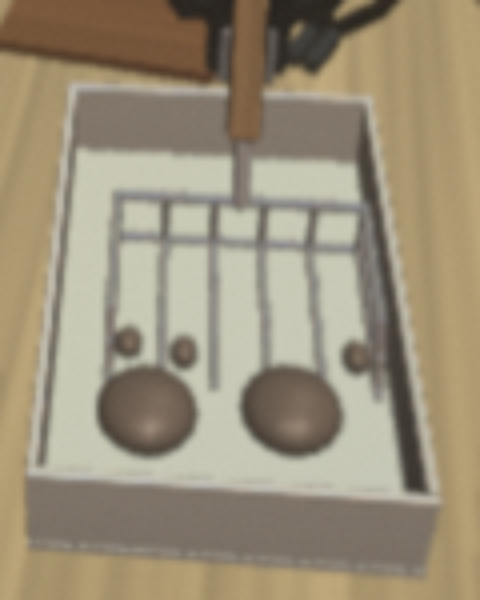

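The small pebbles sit in the slots untouched. I'll shift 5 mm sideways and push towards the end wall.

Call:
apply_moves --moves '[[1, [0.2, 0.25, 0], 0], [1, [0.3, 0.25, 0], 0], [1, [0.5, 0, 0], 0], [1, [0.5, 0, 0], 0], [1, [0.5, 0, 0], 0], [1, [0.5, 0, 0], 0], [1, [0.5, 0, 0], 0], [1, [0.5, 0, 0], 0], [1, [0.5, 0, 0], 0], [1, [0.5, 0, 0], 0], [1, [0.5, 0, 0], 0], [1, [0.5, 0, 0], 0], [1, [0.4, 0, 0], 0], [1, [0.4, 0, 0], 0], [1, [0, 0, 0], 0]]'

```text
time: 10.6
tool_pos: [0.4585, 0.2368, 0.109]
tool_rot: [0.674, 0.738, 0.0, 0.002]
contact_force: [3.6, -10.3, 7.0]
width: 0.198
```

```bash
python3 - <<'E'
from h import *
go(tubtcp(.125,.005,.005),95.2)
p,d=eyes.capture("side"); cv2.imwrite("pics/s5.png",cv2.resize(p[200:350,240:360,::-1],None,fx=4,fy=4))
E
```

```text
t 10.6 pos [0.4585 0.2368 0.109 ] yaw 95.2 tilt 0.26 F [  3.6 -10.3   7. ] w 0.198 q [ 0.46  0.36  1.9  -0.01  0.88  0.37]
shift cm [ 1.88 -0.05  0.05]
spin -0.0
```

View pics/s5.png

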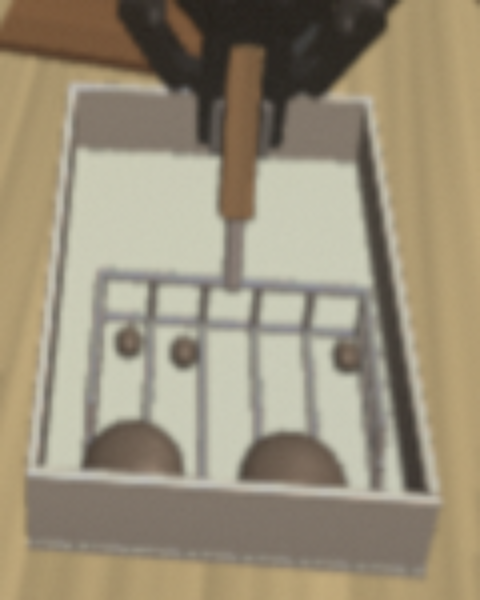

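The large pebbles at (133,450) and (292,460) are against the end wall, the small ones lie in the slots, and the force is 10 N. I'll keep pushing so the large ones ride up.

Call:
apply_moves --moves '[[1, [0.3, 0, 0], 0], [1, [0.3, 0, 0], 0], [1, [0.3, 0, 0], 0], [1, [0.3, 0, 0], 0], [1, [0.3, 0, 0], 0], [1, [0, 0, 0], 0]]'

```text
time: 11.25
tool_pos: [0.4564, 0.2534, 0.1086]
tool_rot: [0.674, 0.739, 0.001, 0.001]
contact_force: [0.5, -3.7, 7.2]
width: 0.197
```

```bash
python3 - <<'E'
from h import *
go(tubtcp(.125,.005,.005),95.2)
E
```

```text
t 11.25 pos [0.4564 0.2534 0.1086] yaw 95.24 tilt 0.13 F [ 0.5 -3.7  7.2] w 0.197 q [ 0.49  0.37  1.88 -0.    0.89  0.39]
shift cm [0.22 0.   0.01]
spin 0.001
```

Call:
apply_moves --moves '[[1, [0.2, 0, 0], 0], [1, [0.2, 0, 0], 0], [1, [0, 0, 0], 0]]'

```text
time: 11.55
tool_pos: [0.4557, 0.2575, 0.1086]
tool_rot: [0.674, 0.739, 0.001, 0.001]
contact_force: [0.6, -3.6, 7.2]
width: 0.194
```

```bash
python3 - <<'E'
from h import *
go(tubtcp(.125,.005,.005),95.2)
p,d=eyes.capture("side"); cv2.imwrite("pics/s6.png",cv2.resize(p[200:350,240:360,::-1],None,fx=4,fy=4))
E
```

```text
t 11.55 pos [0.4557 0.2575 0.1086] yaw 95.27 tilt 0.1 F [ 0.6 -3.6  7.2] w 0.194 q [ 0.49  0.37  1.88 -0.    0.89  0.4 ]
shift cm [-0.2   0.03  0.01]
spin 0.001
```

View pics/s6.png

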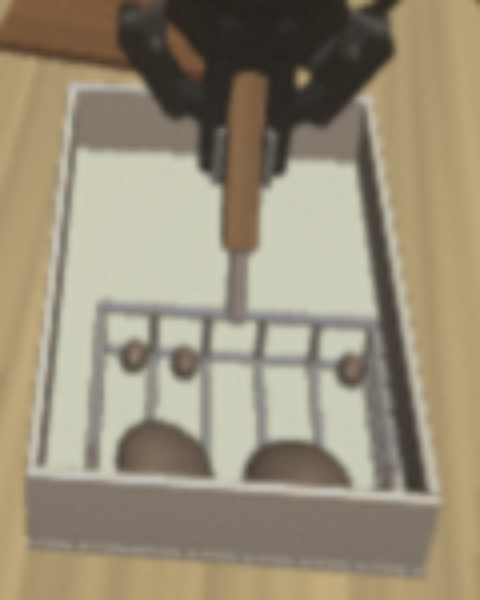

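Both large pebbles have ridden up near the nose and the force has fallen to 4 N. I'll lift slowly.

Call:
apply_moves --moves '[[1, [0, 0, -0.2], 0], [1, [0, 0, -0.3], 0], [1, [0, 0, -0.3], 0], [1, [0, 0, -0.4], 0], [1, [0, 0, -0.4], 0], [1, [0, 0, -0.4], 0], [1, [0, 0, -0.5], 0], [1, [0, 0, -0.5], 0], [1, [0, 0, -0.5], 0], [1, [0, 0, 0], 0], [1, [0, 0, 0], 0]]'

```text
time: 12.7
tool_pos: [0.4552, 0.2571, 0.143]
tool_rot: [0.674, 0.739, 0.0, 0.0]
contact_force: [-0.9, -0.5, -3.1]
width: 0.195
```

```bash
python3 - <<'E'
from h import *
go()
p,d=eyes.capture("side"); cv2.imwrite("pics/s7.png",cv2.resize(p[180:350,240:370,::-1],None,fx=4,fy=3.5))
E
```

```text
t 12.7 pos [0.4552 0.2571 0.143 ] yaw 95.21 tilt 0.03 F [-0.9 -0.5 -3.1] w 0.195 q [0.49 0.33 1.84 0.   0.97 0.4 ]
```

View pics/s7.png

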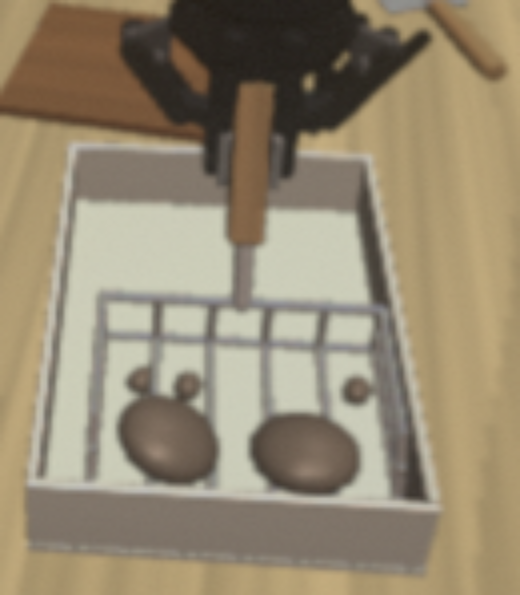

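Both large pebbles appear on the rods, at (168,437) and (305,452), with the small ones left on the floor. I'll check heights by depth.

```bash
cat >> h.py <<'E'
def bigs(name="side",zmin=.0,quiet=False,roi=None):
    p,d=eyes.capture(name); P=depthpts(name,d); hsv=cv2.cvtColor(p,cv2.COLOR_RGB2HSV)
    s=readout.read_state();T=R.from_quat(s["tool_rot"]).as_matrix()
    L=(P-s["tool_pos"])@T
    return p,d,P,L,hsv
E
python3 - <<'E'
from h import *
p,d,P,L,hsv=bigs()
print("big hsv",hsv[305,282],hsv[309,316],"rod",hsv[300,291])
xy=(P[...,:2]-C); tx=xy@TX; ty=xy@TY
m=((abs(tx)<.125)&(abs(ty)<.08)&(hsv[...,2]<105)&(L[...,0]>.05)&(d>0)).astype(np.uint8)
n,lab,st,ce=cv2.connectedComponentsWithStats(m)
for i in range(1,n):
    if st[i,4]>40:
        q=P[lab==i]; l=L[lab==i]; print(st[i],ce[i].round(),"z",np.percentile(q[:,2],[5,50,97]).round(3),"tool",np.percentile(l,[5,50,95],axis=0).round(3).tolist())
E
```

```text
big hsv [ 15  65 121] [ 14  68 120] rod [14 49 99]
[ 302   30   49   76 2425] [326.  71.] z [0.412 0.45  0.488] tool [[0.051, -0.032, -0.342], [0.059, -0.01, -0.307], [0.067, 0.016, -0.269]]
[270 288  24  29 176] [282. 301.] z [0.012 0.061 0.069] tool [[0.06, 0.015, 0.074], [0.125, 0.029, 0.082], [0.144, 0.053, 0.13]]
[303 299  27  18 157] [312. 306.] z [0.058 0.063 0.066] tool [[0.115, -0.047, 0.076], [0.129, -0.014, 0.08], [0.144, -0.006, 0.085]]
```

Tops at about 0.07 m mean both ride on the rods. I'll lift clear, then jog forward with a gentle stop so they slide deeper into the basket.

Call:
apply_moves --moves '[[1, [0, 0, -0.5], 0], [1, [0, 0, -0.8], 0], [1, [0, 0, -1], 0], [1, [0, 0, -1], 0], [1, [0, 0, -1], 0], [1, [0, 0, -1], 0], [1, [0, 0, -0.8], 0], [1, [0, 0, -0.5], 0], [1, [0, 0, -0.2], 0], [1, [0, 0, 0], 0], [1, [0, 0, 0], 0], [1, [0, 0, 0], 0]]'

```text
time: 14.0
tool_pos: [0.4549, 0.2569, 0.2103]
tool_rot: [0.674, 0.739, -0.0, -0.0]
contact_force: [-0.9, -0.4, -3.3]
width: 0.196
```

```bash
cat >> h.py <<'E'
def peb(zlo,zhi,name="side",xlo=.04,xhi=.17):
    p,d,P,L,hsv=bigs(name); go()
    m=((L[...,0]>xlo)&(L[...,0]<xhi)&(abs(L[...,1])<.075)&(L[...,2]>zlo)&(L[...,2]<zhi)&(d>0)&(hsv[...,1]>45)).astype(np.uint8)
    m=cv2.morphologyEx(m,cv2.MORPH_OPEN,np.ones((3,3),np.uint8))
    n,lab,st,ce=cv2.connectedComponentsWithStats(m)
    for i in range(1,n):
        if st[i,4]>25:
            l=L[lab==i]; print("blob",st[i],"tool lo/med/hi",np.percentile(l,[3,50,97],axis=0).round(3).tolist())
    return p,d,P,L,hsv
def smalls(name="side"):
    p,d=eyes.capture(name); P=depthpts(name,d); hsv=cv2.cvtColor(p,cv2.COLOR_RGB2HSV)
    tx=(P[...,:2]-C)@TX; ty=(P[...,:2]-C)@TY
    m=((abs(tx)<.122)&(abs(ty)<.08)&(P[...,2]>.008)&(P[...,2]<.03)&(hsv[...,1]>60)&(hsv[...,0]<25)).astype(np.uint8)
    n,lab,st,ce=cv2.connectedComponentsWithStats(m)
    for i in range(1,n):
        if st[i,4]>4: print("small?",st[i],"tub",np.median(tx[lab==i]).round(3),np.median(ty[lab==i]).round(3),"z",np.percentile(P[lab==i][:,2],90).round(3))
E
python3 -c "
from h import *
peb(.06,.096); smalls()"
```

```text
t 14.05 pos [0.455  0.257  0.2104] yaw 95.22 tilt 0.05 F [-0.3  0.3 -4.1] w 0.197 q [0.49 0.27 1.74 0.   1.13 0.4 ]
blob [271 268  26  25 486] tool lo/med/hi [[0.116, 0.016, 0.071], [0.136, 0.034, 0.078], [0.15, 0.051, 0.089]]
blob [307 273  28  24 543] tool lo/med/hi [[0.118, -0.047, 0.075], [0.14, -0.026, 0.08], [0.155, -0.007, 0.088]]
small? [273 288   4   3   8] tub 0.037 -0.041 z 0.016
```

Call:
apply_moves --moves '[[1, [4, 0, 0], 0], [1, [3.4, 0, 0], 0], [1, [2.8, 0, 0], 0], [1, [2.2, 0, 0], 0], [1, [1.7, 0, 0], 0], [1, [1.2, 0, 0], 0], [1, [0.8, 0, 0], 0], [1, [0.4, 0, 0], 0], [1, [0.1, 0, 0], 0], [1, [0, 0, 0], 0], [1, [0, 0, 0], 0]]'

```text
time: 15.2
tool_pos: [0.4402, 0.4217, 0.2109]
tool_rot: [0.674, 0.738, -0.0, 0.0]
contact_force: [-1.0, -0.2, -3.5]
width: 0.197
```

```bash
python3 -c "
from h import *
peb(.06,.096); smalls()"
```

```text
t 15.25 pos [0.4402 0.4218 0.211 ] yaw 95.18 tilt 0.01 F [-0.1  1.1 -4.6] w 0.198 q [ 0.75  0.4   1.54 -0.    1.2   0.65]
blob [ 266  346   34   38 1029] tool lo/med/hi [[0.093, 0.014, 0.071], [0.116, 0.034, 0.077], [0.132, 0.053, 0.089]]
blob [310 359  40  25 766] tool lo/med/hi [[0.103, -0.048, 0.075], [0.121, -0.025, 0.078], [0.132, -0.004, 0.085]]
small? [273 286   5   5  19] tub 0.035 -0.039 z 0.017
small? [285 288   4   5  18] tub 0.038 -0.016 z 0.017
small? [327 289   5   5  19] tub 0.035 0.069 z 0.018
```

The large pebbles slid about 2 cm deeper (centres about 0.11 m ahead of the TCP, nose at 0.147), and the small ones are in the tub. I'll carry the scoop smoothly to the dish.

Call:
apply_moves --moves '[[1, [-0.4, 0, 0], 0], [1, [-0.8, -0.1, 0], 0], [1, [-1.3, -0.1, 0], 0], [1, [-1.8, -0.1, 0], 0], [1, [-2.4, -0.2, 0], 0], [1, [-3, -0.2, 0], 0], [1, [-3.6, -0.3, 0], 0], [1, [-4, -0.3, 0], 0], [1, [-4, -0.3, 0], 0], [1, [-4, -0.3, 0], 0], [1, [-4, -0.3, 0], 0], [1, [-4, -0.3, 0], 0], [1, [-4, -0.3, 0], 0], [1, [-4, -0.3, 0], 0], [1, [-4, -0.3, 0], 0], [1, [-4, -0.3, 0], 0], [1, [-4, -0.3, 0], 0], [1, [-4, -0.3, 0], 0], [1, [-4, -0.4, 0], 0], [1, [-4, -0.4, 0], 0]]'

```text
time: 17.3
tool_pos: [0.4474, -0.235, 0.2113]
tool_rot: [0.675, 0.738, 0.0, 0.001]
contact_force: [1.3, -0.2, -4.3]
width: 0.196
```

Call:
apply_moves --moves '[[1, [-4, -0.4, 0], 0], [1, [-4, -0.4, 0], 0], [1, [-3.6, -0.3, 0], 0], [1, [-3, -0.2, 0], 0], [1, [-2.4, -0.2, 0], 0], [1, [-1.8, -0.2, 0], 0], [1, [-1.3, -0.1, 0], 0], [1, [-0.8, 0, 0], 0], [1, [-0.4, 0, 0], 0], [1, [0, 0, 0], 0], [1, [0, 0, 0], 0]]'

```text
time: 18.4
tool_pos: [0.4502, -0.4455, 0.2108]
tool_rot: [0.674, 0.739, 0.0, -0.0]
contact_force: [0.3, -0.0, -4.0]
width: 0.199
```

```bash
python3 -c "
from h import *
go([.449,-.431,.16],55)
peb(.06,.096); peb(.06,.096,'top',.03); smalls()"
```

```text
t 18.4 pos [ 0.4502 -0.4455  0.2108] yaw 95.26 tilt 0.05 F [ 0.3 -0.  -4. ] w 0.199 q [-0.8   0.44  1.48  0.    1.23 -0.89]
shift cm [1.45 0.01 5.08]
spin 0.703
t 18.45 pos [ 0.4502 -0.4455  0.2108] yaw 95.26 tilt 0.04 F [ 0.6  0.4 -3.8] w 0.197 q [-0.8   0.44  1.48  0.    1.23 -0.89]
blob [299 111  13  10 102] tool lo/med/hi [[0.105, 0.015, 0.071], [0.124, 0.035, 0.08], [0.135, 0.052, 0.094]]
blob [317 113  15  10 116] tool lo/med/hi [[0.114, -0.047, 0.075], [0.136, -0.026, 0.082], [0.146, -0.006, 0.094]]
t 18.5 pos [ 0.4502 -0.4455  0.2109] yaw 95.26 tilt 0.02 F [ 0.6  0.4 -3.4] w 0.196 q [-0.8   0.44  1.48  0.    1.23 -0.89]
blob [400 228  20  19 294] tool lo/med/hi [[0.089, 0.014, 0.07], [0.112, 0.034, 0.076], [0.131, 0.054, 0.089]]
blob [399 252  19  20 298] tool lo/med/hi [[0.102, -0.048, 0.073], [0.124, -0.026, 0.078], [0.143, -0.005, 0.087]]
small? [273 286   5   5  17] tub 0.036 -0.039 z 0.017
small? [285 288   4   5  17] tub 0.038 -0.017 z 0.018
small? [327 289   5   5  20] tub 0.035 0.069 z 0.017
```

Both large pebbles are still aboard (centres at 0.111 and 0.123). I'll spin to align over the dish and lower.

Call:
apply_moves --moves '[[1, [0, 0, 0], 0.03], [1, [0, 0, 0], 0.06], [1, [0, 0, 0], 0.07], [1, [0, 0, 0], 0.07], [1, [0, 0, 0], 0.07], [1, [0, 0, 0], 0.07], [1, [0, 0, 0], 0.07], [1, [0, 0, 0], 0.07], [1, [0, 0, 0], 0.07], [1, [0, 0, 0], 0.06], [1, [0, 0, 0], 0.04], [1, [0, 0, 0], 0.02], [1, [0, 0, 0], 0], [1, [0, 0, 0], 0]]'

```text
time: 19.95
tool_pos: [0.45, -0.4461, 0.2107]
tool_rot: [0.886, 0.463, -0.0, -0.0]
contact_force: [-0.0, -0.7, -4.0]
width: 0.193
```

```bash
python3 -c "
from h import *
go([.449,-.431,.156],55)
p,d,P,L,h=peb(.06,.096,'top',.03)
m=np.zeros(d.shape,bool);m[170:255,350:430]=1
m&=(P[...,2]>.033)&(P[...,2]<.055)&(h[...,1]>120)
print('dish rim in tool',L[m].min(0),L[m].max(0))"
```

```text
t 19.95 pos [ 0.45   -0.4461  0.2107] yaw 55.16 tilt 0.03 F [-0.  -0.7 -4. ] w 0.193 q [-0.8   0.44  1.48  0.    1.23 -0.19]
shift cm [ 1.18 -0.94  5.47]
spin 0.003
t 20.0 pos [ 0.45   -0.4462  0.2108] yaw 55.15 tilt 0.01 F [ 0.2  0.6 -4.5] w 0.195 q [-0.8   0.44  1.48  0.    1.23 -0.19]
blob [415 202  20  19 300] tool lo/med/hi [[0.087, 0.013, 0.07], [0.11, 0.031, 0.077], [0.129, 0.053, 0.09]]
blob [398 219  20  19 294] tool lo/med/hi [[0.101, -0.049, 0.072], [0.123, -0.029, 0.078], [0.142, -0.007, 0.087]]
dish rim in tool [ 0.06660164 -0.10266398  0.16438573] [0.252162   0.08382227 0.17775757]
```

Dish centre is 0.159 m ahead and -9 mm sideways in tool axes. I'll back off slowly and lower to about 1 cm above the rim.

Call:
apply_moves --moves '[[1, [-0.2, -0.1, 0.2], 0], [1, [-0.4, -0.1, 0.5], 0], [1, [-0.6, -0.1, 0.8], 0], [1, [-0.7, -0.2, 1], 0], [1, [-0.7, -0.2, 1], 0], [1, [-0.6, -0.1, 0.9], 0], [1, [-0.4, -0.1, 0.7], 0], [1, [-0.2, 0, 0.4], 0], [1, [0, 0, 0], 0], [1, [0, 0, 0], 0]]'

```text
time: 21.0
tool_pos: [0.4213, -0.4725, 0.156]
tool_rot: [0.887, 0.463, 0.0, 0.0]
contact_force: [0.4, -0.3, -4.5]
width: 0.199
```

```bash
python3 -c "
from h import *
go(np.r_[np.array([.5332,-.3105])-.197*np.array([np.cos(.963),np.sin(.963)]),.1555],55.15)
peb(.06,.096,'top',.03)"
```

```text
t 21.0 pos [ 0.4213 -0.4725  0.156 ] yaw 55.11 tilt 0.04 F [ 0.4 -0.3 -4.5] w 0.199 q [-0.86  0.48  1.56  0.    1.11 -0.25]
shift cm [-0.01 -0.06  0.05]
spin -0.001
t 21.05 pos [ 0.4214 -0.4725  0.1563] yaw 55.12 tilt 0.06 F [ 0.5  0.2 -3.3] w 0.196 q [-0.86  0.48  1.56  0.    1.11 -0.25]
blob [417 215  20  18 273] tool lo/med/hi [[0.087, 0.014, 0.07], [0.11, 0.031, 0.078], [0.129, 0.054, 0.09]]
blob [402 231  18  19 272] tool lo/med/hi [[0.101, -0.049, 0.073], [0.123, -0.029, 0.079], [0.142, -0.007, 0.088]]
```

Call:
apply_moves --moves '[[1, [0.8, 0, 0], 0], [1, [1.8, 0, 0], 0], [1, [2.8, 0, 0], 0], [1, [3.4, 0, 0], 0], [1, [-5, 0, 0], 0], [1, [-5, 0, 0], 0], [1, [-3, 0, 0], 0], [1, [-1.5, 0, 0], 0], [1, [-0.5, 0, 0], 0], [1, [0, 0, 0], 0], [1, [0, 0, 0], 0]]'

```text
time: 22.15
tool_pos: [0.3865, -0.5219, 0.1558]
tool_rot: [0.886, 0.463, 0.0, -0.0]
contact_force: [-0.8, 0.4, -2.9]
width: 0.198
```

```bash
cat >> h.py <<'E'
def dish():
    p,d,P,L,h=peb(.055,.096,'top',.03)
    xy=P[...,:2]-np.array([.5332,-.3105]); r=np.hypot(xy[...,0],xy[...,1])
    m=((r<.085)&(P[...,2]<.1)&(h[...,1]<130)).astype(np.uint8)
    n,lab,st,ce=cv2.connectedComponentsWithStats(m)
    for i in range(1,n):
        if st[i,4]>25: print("in dish",st[i],xy[lab==i].mean(0).round(3),"z",np.percentile(P[lab==i][:,2],[5,50,95]).round(3))
    return p
E
python3 -c "
from h import *
p=dish(); cv2.imwrite('pics/t3.png',cv2.resize(p[160:270,340:470,::-1],None,fx=5,fy=5))"
```

```text
t 22.2 pos [ 0.3865 -0.5219  0.1558] yaw 55.18 tilt 0.06 F [ 0.4  0.3 -3. ] w 0.196 q [-0.95  0.5   1.52  0.    1.13 -0.34]
in dish [381 192  17  17 225] [ 0.047 -0.008] z [0.024 0.031 0.036]
in dish [367 213  17  18 229] [-0.012  0.034] z [0.022 0.032 0.038]
```

Both large pebbles lie in the dish (tops at 0.034 m) and the scoop is empty. Next I take the scoop back to its board.

Call:
apply_moves --moves '[[1, [0, 0, -2], 0], [1, [0, 0, -3], -0.06], [1, [0, 0, -3], -0.08], [1, [0, 0, -1], -0.08], [1, [0, 0, 0], -0.08], [1, [0, 0, 0], -0.08], [1, [0, 0, 0], -0.06], [1, [0, 0, 0], -0.03], [1, [0, 0, 0], 0], [1, [0, 0, 0], 0]]'

```text
time: 23.2
tool_pos: [0.3858, -0.5228, 0.2458]
tool_rot: [0.755, 0.656, 0.0, -0.0]
contact_force: [0.0, 0.5, -2.3]
width: 0.195
```

```bash
python3 -c "
from h import *
go([.5240,-.106,.14],82.04)
dish()
for n in('side','top'): smalls(n)"
```

```text
t 23.2 pos [ 0.3858 -0.5228  0.2458] yaw 82.02 tilt 0.02 F [ 0.   0.5 -2.3] w 0.195 q [-0.95  0.44  1.38  0.    1.32 -0.81]
shift cm [43.19  7.89 10.59]
spin -0.0
t 23.25 pos [ 0.3857 -0.5229  0.2458] yaw 82.02 tilt 0.01 F [-0.3 -0.1 -1.7] w 0.195 q [-0.95  0.44  1.38  0.    1.32 -0.81]
in dish [380 192  18  17 235] [ 0.048 -0.006] z [0.021 0.03  0.034]
in dish [366 212  18  17 239] [-0.008  0.035] z [0.022 0.029 0.035]
small? [273 286   5   5  18] tub 0.036 -0.039 z 0.017
small? [285 288   4   5  18] tub 0.039 -0.016 z 0.018
small? [327 289   5   5  19] tub 0.035 0.069 z 0.018
small? [162 231   4   3  10] tub 0.029 -0.039 z 0.02
small? [161 239   4   3  10] tub 0.033 -0.017 z 0.02
small? [133 250   4   3   8] tub 0.113 0.005 z 0.02
small? [165 270   4   3  11] tub 0.029 0.068 z 0.019
```

All four small pebbles are seen in the tub.

Call:
apply_moves --moves '[[1, [1.5, 0.3, 0], 0], [1, [3, 0.5, 0], 0], [1, [4, 0.7, 0], 0], [1, [4, 0.7, 0], 0], [1, [4, 0.7, 0], 0], [1, [4, 0.7, 0], 0], [1, [4, 0.8, 0], 0], [1, [4, 0.8, 0], 0], [1, [4, 0.8, 0], 0], [1, [4, 0.7, 0], 0], [1, [3.2, 0.6, 0], 0], [1, [2, 0.4, 0], 0], [1, [1, 0.2, 0], 0], [1, [0.5, 0, 0], 0], [1, [0, 0, 0], 0], [1, [0, 0, 0], 0]]'

```text
time: 24.95
tool_pos: [0.5232, -0.107, 0.2458]
tool_rot: [0.755, 0.656, -0.0, 0.0]
contact_force: [-0.0, -0.5, -2.9]
width: 0.194
```

```bash
python3 -c "
from h import *
go([.5240,-.106,.1155],82.04)"
```

```text
t 24.95 pos [ 0.5232 -0.107   0.2458] yaw 81.98 tilt 0.03 F [-0.  -0.5 -2.9] w 0.194 q [-0.22  0.26  1.66 -0.    1.22 -0.08]
shift cm [ 0.12  0.07 13.03]
spin -0.001
```

Call:
apply_moves --moves '[[1, [0.1, 0.1, 1.5], 0], [1, [0, 0, 2.5], 0], [1, [0, 0, 3], 0], [1, [0, 0, 2.5], 0], [1, [0, 0, 1.5], 0], [1, [0, 0, 1], 0], [1, [0, 0, 0.5], 0], [1, [0, 0, 0.3], 0], [1, [0, 0, 0.2], 0], [1, [0, 0, 0.1], 0], [1, [0, 0, 0], 0], [1, [0, 0, 0], 0]]'

```text
time: 26.15
tool_pos: [0.5252, -0.1057, 0.1157]
tool_rot: [0.754, 0.656, 0.0, 0.001]
contact_force: [-0.9, -1.8, 2.0]
width: 0.191
```

```bash
python3 -c "
from h import *
go([.5240,-.106,.1155],82.04)"
```

```text
t 26.15 pos [ 0.5252 -0.1057  0.1157] yaw 82.05 tilt 0.11 F [-0.9 -1.8  2. ] w 0.191 q [-0.22  0.38  1.84 -0.    0.92 -0.08]
shift cm [-0.05 -0.12  0.02]
spin 0.0
```

Contact is felt (+2 N against -3 N hanging). I'll release: open gradually, then rise straight up.

Call:
apply_moves --moves '[[2.2, [0, 0, 0], 0], [2.6, [0, 0, 0], 0], [3.5, [0, 0, 0], 0], [5, [0, 0, 0], 0], [6, [0, 0, 0], 0], [6, [0, 0, 0], 0], [6, [0, 0, -1], 0], [6, [0, 0, -2], 0], [6, [0, 0, -3], 0], [6, [0, 0, -4], 0], [6, [0, 0, -4], 0], [6, [0, 0, -3], 0], [6, [-3, 0, 0], 0], [6, [-5, 0, 0], 0], [6, [-5, 0, 0], 0], [6, [-3, 0, 0], 0], [6, [0, 0, 0], 0], [6, [0, 0, 0], 0]]' --grip_force 20

```text
time: 27.95
tool_pos: [0.5023, -0.2641, 0.2851]
tool_rot: [0.755, 0.656, 0.0, -0.0]
contact_force: [-0.1, 0.4, -0.1]
width: 0.702
```

```bash
python3 - <<'E'
from h import *
go(); dish(); smalls('top')
p,d=eyes.capture('top');P=depthpts('top',d);hsv=cv2.cvtColor(p,cv2.COLOR_RGB2HSV)
m=np.zeros(d.shape,bool); m[180:250,250:310]=1
for lo,hi in((.03,.06),(.01,.03)):
    mm=m&(hsv[...,1]<70)&(P[...,2]>lo)&(P[...,2]<hi); print("wires",mm.sum(),cv2.minAreaRect(P[mm][:,:2].astype(np.float32)))
p,d=eyes.capture('side'); cv2.imwrite('pics/s8.png',cv2.resize(p[100:350,150:380,::-1],None,fx=2.4,fy=2.4))
E
```

```text
t 27.95 pos [ 0.5023 -0.2641  0.2851] yaw 81.95 tilt 0.04 F [-0.1  0.4 -0.1] w 0.702 q [-0.5   0.29  1.52  0.    1.34 -0.36]
t 28.0 pos [ 0.5025 -0.2634  0.2852] yaw 82.03 tilt 0.04 F [ 0.5  0.2 -0.2] w 0.698 q [-0.5   0.29  1.52  0.    1.34 -0.36]
in dish [380 192  17  17 232] [ 0.048 -0.006] z [0.022 0.029 0.035]
in dish [366 212  18  17 238] [-0.008  0.035] z [0.022 0.029 0.035]
small? [162 231   4   3  10] tub 0.029 -0.039 z 0.02
small? [162 239   3   3   7] tub 0.032 -0.017 z 0.02
small? [133 250   3   3   6] tub 0.113 0.005 z 0.021
small? [165 270   4   3  10] tub 0.028 0.068 z 0.02
wires 241 ((0.5378767848014832, -0.016949288547039032), (0.09443409740924835, 0.13994228839874268), 80.7530288696289)
wires 370 ((0.5380754470825195, -0.0138731449842453), (0.10885961353778839, 0.13821278512477875), 81.6555404663086)
```

View pics/s8.png

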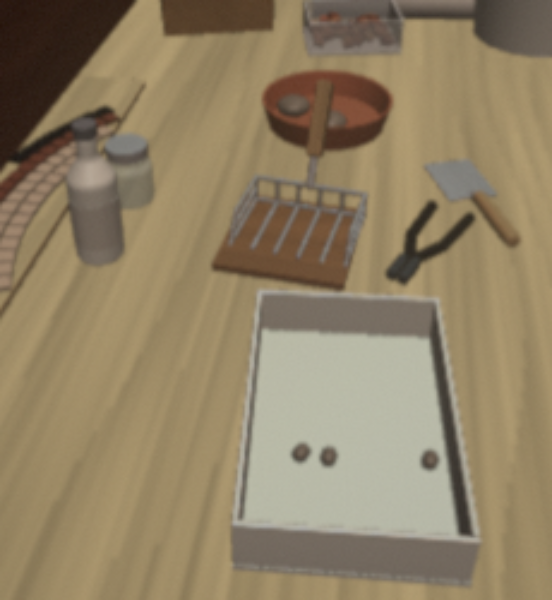

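The scoop stands flat on its board at (295,225) and both large pebbles are in the dish at (293,103) and (332,120). The small ones are in the tub (the fourth is hidden behind the near wall here but seen from above), and the glue and jar are standing.

```bash
python3 -c "
from workcell import job
print(job.sign_off())"
```

```text
the job is handed in; nothing more can be done
None
```

The two large pebbles are in the terracotta dish, all four small ones are still in the tub, and the scoop is flat on its board and released. I handed the job in at about 28 s of the 64 s allowed; no verdict is reported.

**How it went:** I gripped the handle with the tool vertical, because the moves allow no tilt. I scooped with the small pebbles passing through the slots and lifted both large ones at once. For the same reason I could not tip the scoop over the dish. I slid the large pebbles off the nose with a short forward run and a quick pull back, with the basket about 1 cm above the rim.

**Last checks, measured before hand-in:**
- **Large pebbles:** their centres are about 48 mm and 36 mm from the dish centre, with tops at 0.035 m, so they rest on the dish floor.
- **Small pebbles:** the top camera sees all four in the tub. The side camera shows three; the fourth is hidden by the near wall.
- **Scoop:** the basket is within 1 mm of where it stood at the start.
- **Glue and jar:** they look undisturbed in the picture, but I did not measure them.
- **Robot:** the gripper is clear of everything.

No check failed or disagreed.

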